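# Index-lock the sample carousel

### The job

Lock the sample carousel at its index position: take the steel index pin from its parking block, stand it in the funnel-mouthed guide so that it rides on the index ring, and let go of it. Then push the carousel round gently by its drive post until the pin drops home through the notch in the ring and the carousel is locked; do not force the carousel or the pin, and leave the bottle, beaker and tray where they are.

Things in the scene. Friction and masses are not known exactly. Their poses are not given: they have to be found in the camera images.
- base: White round fixed base, 252 mm across and 14 mm thick, lying on the bench. Origin: centre of its underside, on the turning axis; z up; x points from the axis to the column (outside the ring, top at 74 mm) that carries the pin guide.
- guide (a point): Mouth centre of the fixed aluminium pin guide, 78 mm above the bench, 106 mm from the turning axis along base +x. Its funnel is 30 mm wide inside at the top, narrowing in 10 mm to a straight vertical 14 mm bore; the guide ends 40 mm above the bench, 6 mm above the ring.
- track (a point): Fixed point straight under the guide at the height of the index ring's top (34 mm). The aluminium ring (radius 92 to 120 mm) is clamped round the carousel and turns with it. Its one notch, 18 mm wide and open down to the base, lies across the axis from the drive post (180 degrees round from it), give or take 12 degrees (clamped by hand, different each time): find it by feel.
- carousel: Grey disc, 182 mm across, top 34 mm above the bench, turning freely either way on the base; a drag of 0.15 N m holds it where it is left (2 to 3 N at the post turns it). Origin: on the axis, 16 mm above the bench; z up; x points to the drive post. At the start its notch is 0.4 to 1.7 rad clockwise, from above, of the guide: anticlockwise is the short way.
- hub (a point): Centre of the top of the carousel's hub, on the turning axis, 64 mm above the bench; hub 36 mm across. Round it stand seven fixed capped vials (circle of radius 56 mm, 19 mm across, tops 72 mm above the bench, none next to the post).
- post (a point): Centre of the top of the carousel's upright steel drive post: 14 mm thick, top 119 mm above the bench, 76 mm from the axis. Push it sideways with closed fingers above the vials, 20 to 30 mm/s near the notch. When the pin drops, the carousel is blocked and the push force rises at once; over 20 N is forcing it.
- block: White fixed parking block, 60 x 60 x 50 mm high, with a 17 mm wide, 40 mm deep round hole in its top in which the pin stands. Origin: centre of its underside.
- pin: Loose steel index pin, about 120 g, upright: shaft 12 mm thick, 75 mm long, bevelled below; round head 22 mm thick, from 75 to 95 mm above the lower end. Origin: centre of the lower end; z towards the head. Lower end above the bench: 10 mm in the block, 34 mm riding on the ring, 14 mm home in the notch (it falls by its own weight).
- bottle: White bottle, 60 mm across, 150 mm high, a bystander. Origin: centre of its underside.
- beaker: Clear plastic beaker, 70 mm across, 85 mm high, a bystander. Origin: centre of its underside.
- tray: White open tray, 130 x 90 x 35 mm, a bystander. Origin: centre of its underside.
There are look-alikes about, which are no part of the job. Of the things like the pin, leave any that is orange or purple; of the rest the smaller one is meant.

How it is judged:
By the outcome, as a careful person would: the job done as asked, in the order asked, and still so for the second after the job is handed in, with the robot touching nothing.
It also fails if it takes over 64 s, if anything falls off the work surface, if the arm or the gripper's body presses on something with over 40 N, if the wrist force passes 120 N, or if a joint passes its speed limit or range.

### The arm

A 7-joint arm with a two-finger parallel gripper is mounted at the origin on the work surface. World frame = base frame: x ahead of the robot, y to its left, z up, the work surface at z = 0. Lengths are in m, angles in rad, forces in N, time in s.
With the tool pointing down it reaches from about 0.4 to 0.925 m from the base axis. Payload 5.6 kg.
Tool frame: the origin (TCP) lies midway between the tips of the shut fingers; the grasp point (between the pads) lies 19 mm behind it (manip.hold_point_z is the distance from the TCP to the grasp point, in m); z points along the fingers, y is the line along which they close (so a half turn about z gives the same grasp; the last joint's range is limited). The gripper opens to 85 mm and grips with 20 to 120 N. Pads are 22 mm wide; open, the fingers measure 114 mm over their backs; the gripper's body (76 mm by 85 mm) begins 54 mm behind the grasp point. The pads swing forward as they close: fully open they stand 13 mm farther back than shut.
Start: joints at [1.239, 0.468, -0.012, 1.603, 0.006, 1.071, -0.056], TCP at [0.185, -0.623, 0.231] pointing down, gripper open.
Joint ranges: [-2.53, 2.53], [-0.31, 2.02], [-1.57, 1.55], [0.28, 2.44], [-1.29, 4.43], [0.15, 1.84], [-2.92, 2.92]. Speed limits (rad/s): [2.57, 2.57, 3.14, 3.14, 3.14, 3.14, 3.14].

### API

Orientations are given as [roll, pitch, yaw] about the fixed x, y, z axes, in that order (R = Rz(yaw) Ry(pitch) Rx(roll)).
In Python, from plant import manip, optics, close_job, search_frame, masks_of, landmark_of gives the robot as it stands.
- The arm moves only by the tool creep_tool, called after "Emit:" as name([rows], argument=value, ...), one row to a line, values as JSON. Schema: {"type":"object","properties":{"deltas":{"type":"array","items":{"type":"array","items":{"type":"array","items":{"type":"number"},"minItems":6,"maxItems":6},"minItems":1,"maxItems":10},"minItems":1,"maxItems":1},"finger_gap":{"type":"number"},"grip_force":{"type":"number"},"only":{"type":"string"},"quiet":{"type":"boolean"},"lines":{"type":"string"}},"required":["deltas"],"additionalProperties":false}. deltas is a list that holds a single list of rows (three levels of brackets), with 1 to 10 rows, each of 6 numbers: dx, dy, dz in m, then a rotation vector rx, ry, rz in rad; each row is the pose to reach, as a shift and turn from the pose commanded when the call began, along the tool's axes at that moment; what a row does not reach only later rows make up. A row lasts 1/12 s, in which the tool goes at most 0.0417 m and 0.125 rad, less where a joint would pass 70% of its speed; a pose out of reach is approached as far as the arm can. finger_gap is the finger opening in m, set as the call begins (left out keeps the last). The fingers move at their own pace and stop on an object; grip_force is the grip in N (left out, the last holds). Time passes only in rows, so rows that do not move let the fingers close. The tool returns the time, the measured TCP pose, the force, the opening and the grip force at its end. only (a regular expression) keeps the lines of the reply that match it, lines (a string "A,B") keeps lines A to B, and quiet returns only ok. Input that does not fit is refused with a message, and nothing moves.
- manip.read_state(): the state, without advancing time (a new reading comes with each control period).
- optics.get_image(name): name is "side" or "top"; returns (picture, depth): 420x560x3 uint8, red, green, blue; 420x560 float32, m along the optical axis (not along the pixel's ray), 0 where there is no reading.
- optics.camera_model(name): a dict with "camera_matrix" (3x3 intrinsics, pixels), "dist" ([k1, k2, p1, p2, k3] as OpenCV has them; the pictures are not rectified), "R" (3x3) and "t" (3): a world point X has camera coordinates R X + t. Camera axes: x right, y down, z forward; pixel columns grow to the right and rows downward; lengths in m; the calibration is good to about 2 mm. A picture is of the moment at which its call begins. camera_model takes no time and is no camera call.
- close_job(): hands the job in; it is judged then, once.
Trained networks look in the newest picture that a camera, given by its name, has taken for a name from the list of things; names that differ only in an ending like _2 or _b are one class to them, and where a whole thing is asked for, a point or a joint stands for the part that bears it (a point fixed in the world has none). Each returns a list of dicts, best first, with "conf" (0 to 1); they miss things now and then, are a little off and sometimes report something else, mostly with a low value. They report only what shows in the picture. A call takes as long as a camera call. They do not tell look-alikes from the thing itself.
- search_frame(camera, query): "centre" ([column, row] in pixels, amid what is visible of it).
- masks_of(camera, query): "region" (420x560 bool, what is visible of it) and "centre" ([column, row] in pixels, amid what is visible of it).
- landmark_of(camera, query): "centre" ([column, row] in pixels: a listed point, or the origin of a listed thing).
The state is a dict: "time": time; "joint_positions": joint angles; "joint_velocities": joint speeds; "tau": joint torques, N m; "position": TCP position; "orientation": TCP orientation; "force": force on the tool from outside, world axes, zero at the start; "torque": the same for the moment, N m; "gripper_width": finger opening in m; "gripper_force": force on a finger pad.
Only numpy, scipy, OpenCV 4.12 (cv2) and the standard library are available. Lean on these libraries where they do the work, as an engineer would, in place of code of your own. Each camera call takes 0.05 s, during which the arm holds its last target. There are 200 camera calls.

## Working session

There is one attempt and no reset: what is moved stays moved. The work goes in short steps, Python scripts to look and compute and a tool call to move; the robot and the scene stay as the last step left them, time stands still between calls to the robot, and variables do not carry over. Pictures are saved under pics/ and viewed, at most 10 in all, crops included, and the job is handed in when it is done.

```bash
ls; mkdir -p pics; cat > h.py <<'E'
import numpy as np, cv2
from plant import manip, optics, search_frame, masks_of, landmark_of
def ray(cam,px):
    m=optics.camera_model(cam);K=np.array(m["camera_matrix"]);R=np.array(m["R"]);t=np.array(m["t"])
    u=cv2.undistortPoints(np.array([[px]],float),K,np.array(m["dist"],float))[0,0]
    return -R.T@t, R.T@np.array([u[0],u[1],1.0])
def at_z(cam,px,z):
    o,d=ray(cam,px); return o+d*(z-o[2])/d[2]
def tri(a,b):
    A=np.zeros((3,3));r=np.zeros(3);os=[]
    for o,d in (ray("side",a),ray("top",b)):
        d=d/np.linalg.norm(d);P=np.eye(3)-np.outer(d,d);A+=P;r+=P@o;os.append((P,o))
    x=np.linalg.solve(A,r); return x,[np.linalg.norm(P@(x-o)) for P,o in os]
def proj(cam,X):
    m=optics.camera_model(cam);R=np.array(m["R"])
    return cv2.projectPoints(np.array([X],float),R,np.array(m["t"],float),np.array(m["camera_matrix"]),np.array(m["dist"],float))[0][0,0]
E
python3 - <<'E'
from h import *
for c in("side","top"):
    im,d=optics.get_image(c); cv2.imwrite(f"pics/{c}0.png",im[:,:,::-1])
    m=optics.camera_model(c);print(c,(-np.array(m["R"]).T@m["t"]).round(3))
    for q in("pin","block","bottle","beaker","tray"):
        print(c,q,[(np.round(r["centre"],1).tolist(),round(r["conf"],2)) for r in search_frame(c,q)][:5])
    for q in("pin","base","guide","post","hub","track","block"):
        print(c,"lm",q,[(np.round(r["centre"],1).tolist(),round(r["conf"],2)) for r in landmark_of(c,q)][:5])
s=manip.read_state();print(s["time"],s["position"],s["orientation"],s["force"],manip.hold_point_z)
E
```

```text
pics
side [ 0.199 -0.667  0.804]
side pin [([353.1, 327.0], 0.83), ([267.5, 357.5], 0.71), ([331.7, 311.5], 0.52), ([301.3, 331.1], 0.46)]
side block [([299.2, 347.6], 0.87), ([273.6, 216.8], 0.24)]
side bottle [([229.6, 138.4], 0.83)]
side beaker [([181.1, 162.4], 0.93)]
side tray [([271.8, 144.9], 0.58)]
side lm pin [([349.9, 352.4], 0.96), ([270.5, 383.3], 0.73), ([329.0, 331.5], 0.61), ([301.7, 352.7], 0.48)]
side lm base [([269.7, 220.3], 0.86)]
side lm guide [([309.8, 182.6], 0.75)]
side lm post [([253.0, 167.3], 0.88)]
side lm hub [([273.6, 201.5], 0.93), ([270.8, 213.0], 0.53)]
side lm track [([308.3, 201.6], 0.74), ([299.8, 354.0], 0.36)]
side lm block [([298.3, 356.2], 0.91)]
top [ 0.341 -0.009  1.119]
top pin [([433.7, 276.5], 0.79), ([429.1, 209.2], 0.51)]
top block [([409.8, 246.3], 0.55)]
top bottle [([155.3, 200.9], 0.67)]
top beaker [([159.3, 261.6], 0.58)]
top tray [([166.0, 149.1], 0.72)]
top lm pin [([420.3, 214.5], 0.58), ([419.9, 279.9], 0.56), ([408.0, 249.7], 0.47), ([398.1, 217.4], 0.46)]
top lm base [([269.5, 204.3], 0.58)]
top lm guide [([270.5, 157.4], 0.55)]
top lm post [([234.9, 200.7], 0.72)]
top lm hub [([264.7, 198.3], 0.69), ([405.3, 247.6], 0.4)]
top lm track [([269.5, 163.7], 0.8)]
top lm block [([407.0, 247.9], 0.85), ([169.8, 149.4], 0.43)]
1.3 [ 0.18506233 -0.62310688  0.23130466] [3.14155652e+00 5.13205086e-05 2.88700152e-01] [ 0.01962628 -0.0193473  -0.33552914] 0.0187
```

View pics/side0.png

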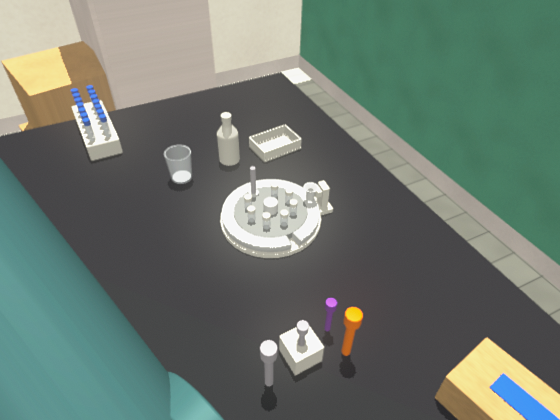

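View pics/top0.png

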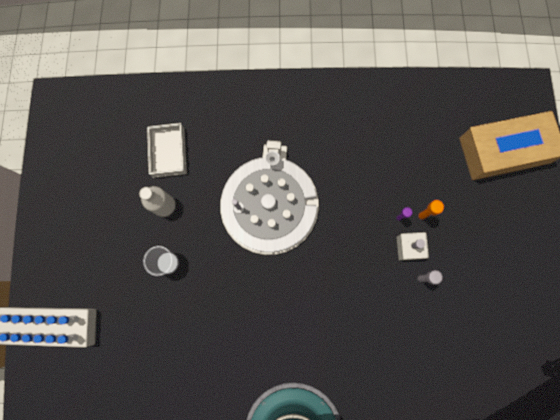

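```bash
python3 - <<'E'
from h import *
for n,a,b in(("base",[269.7,220.3],[269.5,204.3]),("guide",[309.8,182.6],[270.5,157.4]),("post",[253,167.3],[234.9,200.7]),("hub",[273.6,201.5],[264.7,198.3]),("track",[308.3,201.6],[269.5,163.7]),("block",[298.3,356.2],[407,247.9]),("pinblock",[301.7,352.7],[408,249.7]),("a",[349.9,352.4],[419.9,279.9]),("b",[270.5,383.3],[420.3,214.5]),("c",[329,331.5],[398.1,217.4])):
    x,e=tri(a,b);print(n,x.round(4),np.round(e,4))
E
```

```text
base [ 0.5589  0.0561 -0.0039] [0.003 0.003]
guide [0.6611 0.0472 0.0881] [0.0005 0.0005]
post [0.5473 0.1291 0.1183] [0.0003 0.0003]
hub [0.5685 0.0637 0.0492] [0.0017 0.0017]
track [0.6657 0.0538 0.0173] [0.0002 0.0002]
block [ 0.4433 -0.2974 -0.0116] [0.0011 0.0011]
pinblock [ 0.4431 -0.2984  0.0009] [0.0048 0.0048]
a [ 0.4267 -0.3412  0.0831] [0.0771 0.0771]
b [ 0.448  -0.3252  0.0022] [0.0796 0.0796]
c [ 0.524  -0.2788 -0.0103] [0.0001 0.0001]
```

The side view shows the grey pin standing in the white block (head at 302,328). Next to it are a larger grey look-alike (268,360), a purple one (331,312) and an orange one (353,327). The carousel is at (271,213), with the guide at (311,190) and the post at (253,175). The top view shows the block at (412,246), the pin head at (418,244), the guide at (273,157) and the notch at about (312,202). Next I refine the positions with depth.

```bash
cat >> h.py <<'E'
def cloud(cam,reg=None):
    im,d=optics.get_image(cam)
    m=optics.camera_model(cam);K=np.array(m["camera_matrix"]);R=np.array(m["R"]);t=np.array(m["t"])
    v,u=np.nonzero(d>0) if reg is None else np.nonzero((d>0)&reg)
    p=cv2.undistortPoints(np.stack([u,v],1).astype(float)[:,None],K,np.array(m["dist"],float))[:,0]
    z=d[v,u][:,None]; X=(np.hstack([p,np.ones_like(z)])*z-t)@R
    return X,np.stack([u,v],1)
def circ(P):
    A=np.c_[2*P[:,:2],np.ones(len(P))];c=np.linalg.lstsq(A,(P[:,:2]**2).sum(1),rcond=None)[0]
    return c[:2],np.sqrt(c[2]+c[0]**2+c[1]**2)
E
python3 - <<'E'
from h import *
def near(X,c,r):return np.hypot(X[:,0]-c[0],X[:,1]-c[1])<r
for cam in("top","side"):
    X,uv=cloud(cam)
    b=X[near(X,(.443,-.298),.06)]
    print(cam,"hist block",np.histogram(b[:,2],np.arange(-.01,.13,.01)))
    t=b[(b[:,2]>.044)&(b[:,2]<.057)];print("blocktop",len(t),t.mean(0).round(4),cv2.minAreaRect(t[:,:2].astype(np.float32)))
    h=b[(b[:,2]>.094)&(b[:,2]<.115)];h=h[near(h,(.443,-.298),.035)];print("head",len(h),h.mean(0).round(4),np.ptp(h,axis=0).round(3), h[:,2].max(), np.median(h[:,:2],axis=0))
    c=X[near(X,(.563,.06),.15)]
    r=c[(c[:,2]>.028)&(c[:,2]<.040)];
    hull=cv2.convexHull(r[:,:2].astype(np.float32))[:,0];print("ring",len(r),circ(hull))
    hb=c[(c[:,2]>.055)&(c[:,2]<.07)&near(c,(.566,.062),.03)];print("hub",len(hb),hb.mean(0).round(4))
    g=X[near(X,(.666,.05),.04)&(X[:,2]>.065)&(X[:,2]<.09)];print("guide",len(g),g.mean(0).round(4))
    print(g.round(3)[::max(1,len(g)//25)].tolist())
    p=c[(c[:,2]>.085)];print("post",len(p),p.mean(0).round(4),p[p[:,2]>.11].mean(0).round(4))
E
```

```text
top hist block (array([406, 595,  28,  31,  36, 246, 288,   4,   0,   7,   9,  71,   0,
         0]), array([-0.01,  0.  ,  0.01,  0.02,  0.03,  0.04,  0.05,  0.06,  0.07,
        0.08,  0.09,  0.1 ,  0.11,  0.12,  0.13]))
blocktop 518 [ 0.4439 -0.2962  0.0503] ((0.44485044479370117, -0.29871782660484314), (0.06110876053571701, 0.06155857443809509), 1.3163387775421143)
head 75 [ 0.4447 -0.299   0.1045] [0.019 0.02  0.014] 0.10969037329972631 [ 0.44476017 -0.29937557]
ring 5987 (array([0.55965607, 0.05556056]), np.float64(0.12043096219414559))
hub 163 [0.5556 0.0557 0.064 ]
guide 239 [0.676  0.0438 0.0748]
[[0.704, 0.054, 0.078], [0.702, 0.047, 0.074], [0.699, 0.049, 0.075], [0.697, 0.057, 0.074], [0.697, 0.034, 0.073], [0.695, 0.044, 0.073], [0.692, 0.057, 0.074], [0.692, 0.034, 0.075], [0.69, 0.044, 0.071], [0.689, 0.05, 0.067], [0.687, 0.045, 0.065], [0.679, 0.049, 0.074], [0.674, 0.051, 0.081], [0.674, 0.059, 0.075], [0.673, 0.037, 0.076], [0.67, 0.047, 0.077], [0.667, 0.059, 0.08], [0.669, 0.037, 0.072], [0.667, 0.05, 0.07], [0.662, 0.059, 0.08], [0.66, 0.059, 0.076], [0.657, 0.0
[... 763 characters left out ...]
de 187 [0.6758 0.0423 0.0727]
[[0.698, 0.053, 0.075], [0.697, 0.05, 0.074], [0.669, 0.058, 0.076], [0.696, 0.049, 0.073], [0.659, 0.055, 0.078], [0.677, 0.051, 0.074], [0.699, 0.044, 0.072], [0.662, 0.056, 0.073], [0.676, 0.044, 0.077], [0.698, 0.037, 0.074], [0.664, 0.057, 0.069], [0.674, 0.042, 0.076], [0.695, 0.037, 0.072], [0.654, 0.051, 0.074], [0.672, 0.048, 0.069], [0.688, 0.035, 0.073], [0.649, 0.047, 0.075], [0.669, 0.046, 0.068], [0.688, 0.039, 0.066], [0.644, 0.044, 0.077], [0.67, 0.043, 0.067], [0.69, 0.024, 0.074], [0.667, 0.034, 0.072], [0.694, 0.025, 0.069], [0.663, 0.023, 0.079], [0.653, 0.03, 0.074], [0.691, 0.02, 0.068]]
post 75 [0.5433 0.1252 0.1048] [0.5438 0.1265 0.1158]
```

```bash
python3 - <<'E'
from h import *
a,_=optics.get_image("side");b,_=optics.get_image("top")
A=cv2.resize(a[150:260,210:345],None,fx=2.9,fy=2.9,interpolation=cv2.INTER_CUBIC)
A2=cv2.resize(a[290:400,240:375],None,fx=2.9,fy=2.9,interpolation=cv2.INTER_CUBIC)
B=cv2.resize(b[130:265,210:330],None,fx=2.9,fy=2.9,interpolation=cv2.INTER_CUBIC)
B2=cv2.resize(b[190:290,390:450],None,fx=2.9,fy=2.9,interpolation=cv2.INTER_CUBIC)
W=np.zeros((600,790,3),np.uint8)
for im,(x,y) in((A,(0,0)),(A2,(395,0)),):
    h,w=im.shape[:2];w=min(w,790-x);h=min(h,600-y);W[y:y+h,x:x+w]=im[:h,:w]
B=B[:280];W[320:320+280,:B.shape[1]]=B;W[320:320+280,400:400+B2.shape[1]]=B2[:280]
cv2.imwrite("pics/crop.png",W[:,:,::-1])
E
```

```text
(no output)
```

View pics/crop.png

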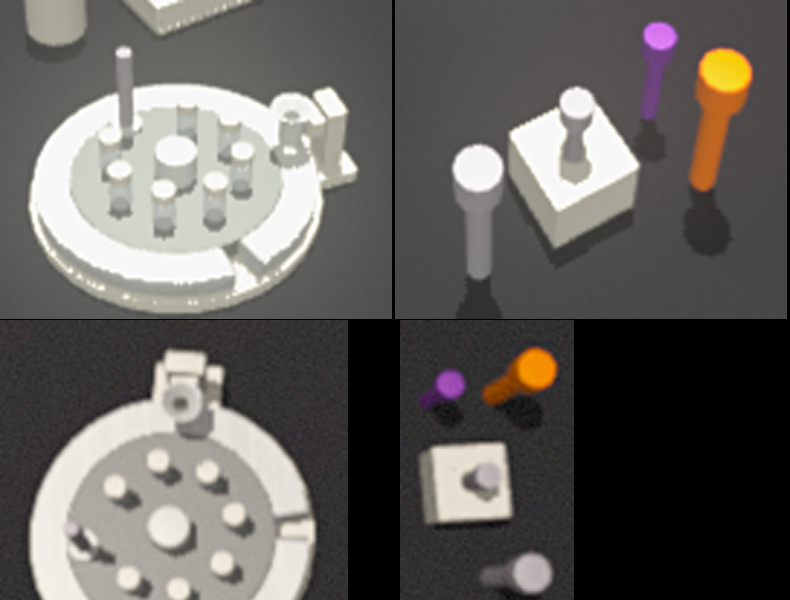

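The crop shows the pin upright in the block, with its head at side (302,325) and top (420,243). The guide mouth is at side (311.4,189) and top (272.8,159). The notch is to the right in the top view, at -y, and the post is opposite.

```bash
python3 - <<'E'
from h import *
for n,a,b in(("guide",[311.4,189],[272.8,159]),("pinhead",[302.1,325.5],[420,243.4]),("hub",[210+176/2.9,150+150/2.9],[210+169/2.9,130+207/2.9]),("posttop",[210+124/2.9,150+53/2.9],[210+72/2.9,130+207/2.9])):
    x,e=tri(a,b);print(n,x.round(4),np.round(e,4))
print(at_z("top",[272.8,159],.078),at_z("side",[311.4,189],.078))
from scipy.spatial.transform import Rotation as Ro
s=manip.read_state();R=Ro.from_euler("xyz",s["orientation"]).as_matrix();print(R.round(3))
for T in((.443,-.300,.21),):print(R.T@(np.array(T)-s["position"]))
E
```

```text
guide [0.6632 0.0422 0.07  ] [0.0013 0.0013]
pinhead [ 0.4437 -0.3     0.1008] [0.0004 0.0004]
hub [0.5571 0.0544 0.0612] [0.0006 0.0006]
posttop [0.5465 0.1297 0.1151] [0.0001 0.0001]
[0.65953694 0.04223809 0.078     ] [0.65951864 0.03441416 0.078     ]
[[ 0.959  0.285 -0.   ]
 [ 0.285 -0.959 -0.   ]
 [-0.     0.    -1.   ]]
[ 0.33925354 -0.23633253  0.02127735]
```

```bash
python3 - <<'E'
from h import *
f=lambda x,y:([240+(x-395)/2.9,290+y/2.9])
g=lambda x,y:([390+(x-400)/2.9,190+(y-320)/2.9])
for n,a,b in(("gray",f(477,168),g(532,573)),("purple",f(659,38),g(451,385)),("orange",f(725,72),g(536,369)),("pin",f(575,103),g(487,475))):
    x,e=tri(a,b);print(n,x.round(4),np.round(e,4))
E
```

```text
gray [ 0.3647 -0.3239  0.1248] [0.0002 0.0002]
purple [ 0.519  -0.2778  0.0913] [0.0001 0.0001]
orange [ 0.5245 -0.3369  0.129 ] [0. 0.]
pin [ 0.4436 -0.3     0.1008] [0.0003 0.0003]
```

Emit:
creep_tool([
  [[0.034, -0.024, 0.002, 0, 0, 0], [0.068, -0.047, 0.004, 0, 0, 0], [0.102, -0.071, 0.006, 0, 0, 0], [0.136, -0.095, 0.008, 0, 0, 0], [0.170, -0.118, 0.011, 0, 0, 0], [0.204, -0.142, 0.013, 0, 0, 0], [0.238, -0.165, 0.015, 0, 0, 0], [0.272, -0.189, 0.017, 0, 0, 0], [0.306, -0.213, 0.019, 0, 0, 0], [0.339, -0.236, 0.021, 0, 0, 0]],
], finger_gap=0.045, grip_force=40)

```text
time: 2.33
position: [0.444, -0.2985, 0.2106]
orientation: [3.141, -0.0, 0.289]
force: [0.8, -0.3, -0.1]
gripper_width: 0.045
gripper_force: 0.0
```

```bash
cat > to.py <<'E'
import sys
from h import *
from scipy.spatial.transform import Rotation as Ro
s=manip.read_state();R=Ro.from_euler("xyz",s["orientation"]).as_matrix()
print(round(s["time"],2),s["position"].round(4),s["force"].round(2),s["gripper_width"],s["orientation"].round(4))
for a in sys.argv[1:]: print((R.T@(np.array(eval(a))-s["position"])).round(4))
E
python3 to.py .4437,-.300,.078
```

```text
2.33 [ 0.444  -0.2985  0.2106] [ 0.84 -0.3  -0.09] 0.04499000475263814 [ 3.141e+00 -5.000e-04  2.889e-01]
[-0.0008  0.0013  0.1326]
```

Emit:
creep_tool([
  [[0, 0, 0.03, 0, 0, 0], [0, 0, 0.06, 0, 0, 0], [0, 0, 0.085, 0, 0, 0], [0, 0, 0.105, 0, 0, 0], [0, 0, 0.12, 0, 0, 0], [0, 0, 0.133, 0, 0, 0], [0, 0, 0.133, 0, 0, 0], [0, 0, 0.133, 0, 0, 0]],
])

```text
time: 3.0
position: [0.4426, -0.3002, 0.077]
orientation: [-3.141, 0.001, 0.289]
force: [0.2, 0.2, 1.0]
gripper_width: 0.0452
gripper_force: 0.0
```

```bash
python3 - <<'E'
from h import *
im,_=optics.get_image("side");cv2.imwrite("pics/g1.png",cv2.resize(im[230:400,220:400],None,fx=3,fy=3)[:,:,::-1])
E
python3 to.py .4437,-.300,.078
```

```text
3.05 [ 0.4432 -0.3006  0.0778] [ 0.23  0.26 -0.31] 0.04480440683861226 [ 3.1411e+00 -4.0000e-04  2.8880e-01]
[ 0.0006 -0.0004 -0.0002]
```

View pics/g1.png

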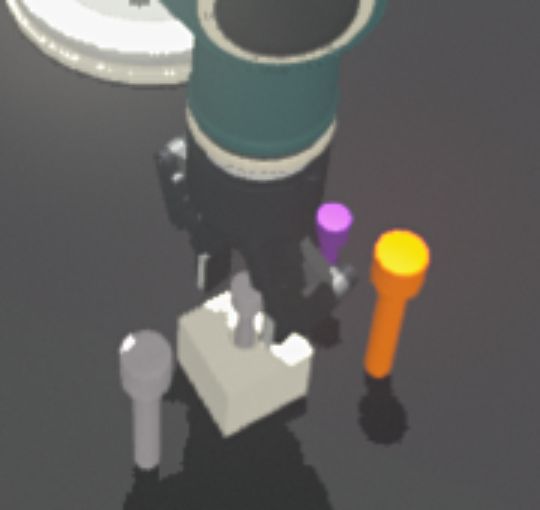

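The fingers straddle the pin head, at about (245,290) in the crop, so I close them.

Emit:
creep_tool([
  [[0, 0, 0, 0, 0, 0], [0, 0, 0, 0, 0, 0], [0, 0, 0, 0, 0, 0], [0, 0, 0, 0, 0, 0], [0, 0, 0, 0, 0, 0], [0, 0, 0, 0, 0, 0], [0, 0, 0, 0, 0, 0], [0, 0, 0, 0, 0, 0]],
], finger_gap=0, grip_force=40)

```text
time: 3.72
position: [0.4437, -0.3008, 0.0784]
orientation: [3.14, -0.001, 0.289]
force: [0.0, -0.1, 6.4]
gripper_width: 0.0206
gripper_force: 39.2
```

Emit:
creep_tool([
  [[0, 0, -0.01, 0, 0, 0], [0, 0, -0.03, 0, 0, 0], [0, 0, -0.055, 0, 0, 0], [0, 0, -0.08, 0, 0, 0], [0, 0, -0.1, 0, 0, 0], [0, 0, -0.11, 0, 0, 0], [0, 0, -0.11, 0, 0, 0]],
])

```text
time: 4.3
position: [0.4439, -0.3011, 0.1898]
orientation: [3.138, -0.003, 0.289]
force: [0.4, 0.0, -1.8]
gripper_width: 0.0211
gripper_force: 39.3
```

```bash
python3 - <<'E'
from h import *
for c in("side","top"):
    im,_=optics.get_image(c);cv2.imwrite(f"pics/l{c}.png",cv2.resize(im[200:400,220:420] if c=="side" else im[170:310,330:480],None,fx=2.8,fy=2.8)[:,:,::-1])
    print([(np.round(r["centre"],1).tolist(),round(r["conf"],2)) for r in landmark_of(c,"pin")])
E
python3 to.py .6625,.0425,.188
```

```text
[([347.3, 352.2], 0.94), ([300.7, 319.3], 0.82), ([269.2, 385.7], 0.75), ([329.0, 329.0], 0.7)]
[([420.3, 211.5], 0.76), ([424.6, 277.8], 0.64), ([398.8, 217.8], 0.63), ([407.6, 247.8], 0.23)]
4.5 [ 0.4419 -0.2998  0.1858] [ 0.32 -0.25 -2.31] 0.02060604511276659 [-3.1394e+00  1.9000e-03  2.8870e-01]
[ 0.309  -0.2653 -0.0023]
```

View pics/lside.png

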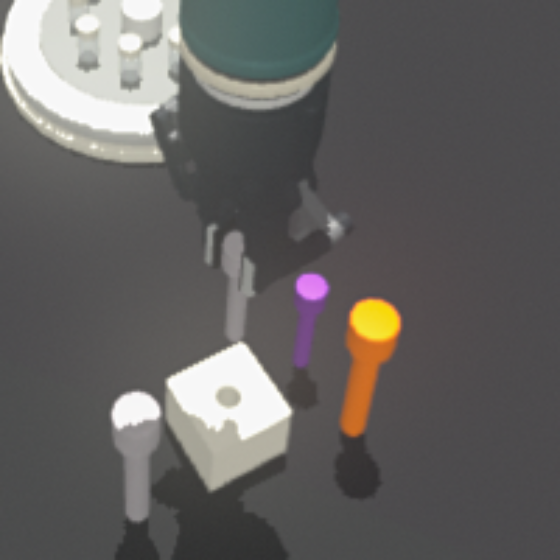

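The pin is held and hangs upright, with its lower end at crop (236,338), which is side pixel (304,320). I check that position and then travel to the guide.

```bash
python3 - <<'E'
from h import *
print(proj("side",[.443,-.3,.12]),proj("side",[.443,-.3,.195]))
E
```

```text
[302.4509458  319.57453495] [304.55893296 294.06826772]
```

Emit:
creep_tool([
  [[0.031, -0.0265, 0, 0, 0, 0], [0.062, -0.053, 0, 0, 0, 0], [0.093, -0.0796, 0, 0, 0, 0], [0.124, -0.106, 0, 0, 0, 0], [0.155, -0.1327, 0, 0, 0, 0], [0.185, -0.159, 0, 0, 0, 0], [0.216, -0.1857, 0, 0, 0, 0], [0.247, -0.212, 0, 0, 0, 0], [0.278, -0.2388, 0, 0, 0, 0], [0.306, -0.2636, 0, 0, 0, 0]],
])

```text
time: 5.33
position: [0.6612, 0.0419, 0.1851]
orientation: [-3.14, 0.003, 0.29]
force: [1.6, 0.4, -1.3]
gripper_width: 0.0204
gripper_force: 39.3
```

Emit:
creep_tool([
  [[0, 0, 0, 0, 0, 0], [0, 0, 0, 0, 0, 0], [0, 0, 0, 0, 0, 0], [0, 0, 0, 0, 0, 0]],
])

```text
time: 5.67
position: [0.6602, 0.0374, 0.186]
orientation: [3.141, 0.003, 0.287]
force: [-0.0, -0.4, -1.0]
gripper_width: 0.0208
gripper_force: 39.4
```

```bash
python3 to.py .6625,.0425,.188
```

```text
5.67 [0.6602 0.0374 0.186 ] [-0.05 -0.41 -0.96] 0.020784478749527987 [3.1409e+00 2.7000e-03 2.8660e-01]
[ 0.0036 -0.0043 -0.002 ]
```

Emit:
creep_tool([
  [[0.0015, -0.0015, 0.008, 0, 0, 0], [0.003, -0.003, 0.016, 0, 0, 0], [0.003, -0.003, 0.024, 0, 0, 0], [0.003, -0.003, 0.028, 0, 0, 0], [0.003, -0.003, 0.028, 0, 0, 0]],
])

```text
time: 6.08
position: [0.662, 0.0427, 0.1573]
orientation: [-3.141, 0.003, 0.288]
force: [0.3, -0.5, -2.3]
gripper_width: 0.0208
gripper_force: 39.4
```

```bash
python3 to.py .6625,.0425,.188
python3 - <<'E'
from h import *
W=[]
for c,(x,y) in(("side",(250,110)),("top",(220,110))):
    im,_=optics.get_image(c);W.append(cv2.resize(im[y:y+110,x:x+110],None,fx=3.6,fy=3.6,interpolation=cv2.INTER_CUBIC))
cv2.imwrite("pics/g2.png",np.hstack(W)[:,:,::-1])
E
```

```text
6.08 [0.662  0.0427 0.1573] [ 0.32 -0.47 -2.26] 0.02077814401197047 [-3.141e+00  3.100e-03  2.884e-01]
[ 0.0003  0.0004 -0.0307]
```

View pics/g2.png

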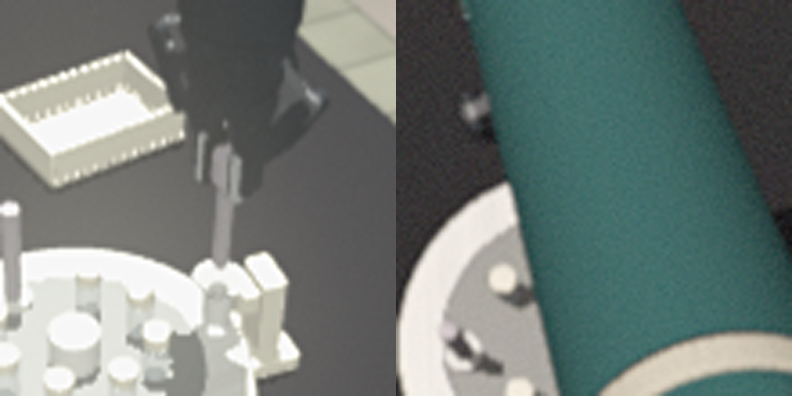

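The pin tip is directly over the funnel mouth (crop column 222, guide at 221). I lower it in stages.

Emit:
creep_tool([
  [[0, 0, 0.004, 0, 0, 0], [0, 0, 0.008, 0, 0, 0], [0, 0, 0.012, 0, 0, 0], [0, 0, 0.016, 0, 0, 0], [0, 0, 0.018, 0, 0, 0], [0, 0, 0.02, 0, 0, 0], [0, 0, 0.02, 0, 0, 0]],
])

```text
time: 6.77
position: [0.6629, 0.0432, 0.1387]
orientation: [-3.141, 0.001, 0.289]
force: [-0.9, -0.6, -1.2]
gripper_width: 0.0209
gripper_force: 39.4
```

```bash
python3 to.py .6625,.0425,.105
```

```text
6.77 [0.6629 0.0432 0.1387] [-0.85 -0.58 -1.2 ] 0.020907303562117507 [-3.1414e+00  9.0000e-04  2.8870e-01]
[-0.0005  0.0005  0.0337]
```

Emit:
creep_tool([
  [[0, 0, 0.003, 0, 0, 0], [0, 0, 0.006, 0, 0, 0], [0, 0, 0.009, 0, 0, 0], [0, 0, 0.012, 0, 0, 0], [0, 0, 0.012, 0, 0, 0]],
])

```text
time: 7.18
position: [0.6627, 0.0431, 0.1264]
orientation: [-3.141, 0.001, 0.289]
force: [-0.5, 0.1, -1.5]
gripper_width: 0.0208
gripper_force: 39.4
```

```bash
python3 to.py .6625,.0425,.105
```

```text
7.18 [0.6627 0.0431 0.1264] [-0.52  0.15 -1.55] 0.020794216822109864 [-3.1413e+00  1.3000e-03  2.8870e-01]
[-0.0003  0.0005  0.0214]
```

In the bore with no contact force. I go on down to about 2 mm above the ring.

Emit:
creep_tool([
  [[0, 0, 0.003, 0, 0, 0], [0, 0, 0.006, 0, 0, 0], [0, 0, 0.009, 0, 0, 0], [0, 0, 0.012, 0, 0, 0], [0, 0, 0.015, 0, 0, 0], [0, 0, 0.018, 0, 0, 0], [0, 0, 0.021, 0, 0, 0], [0, 0, 0.021, 0, 0, 0]],
])

```text
time: 7.85
position: [0.6627, 0.0432, 0.1054]
orientation: [-3.141, 0.001, 0.289]
force: [-0.2, 0.5, -1.0]
gripper_width: 0.0203
gripper_force: 39.4
```

```bash
python3 to.py .6625,.0425,.1024
```

```text
7.85 [0.6627 0.0432 0.1054] [-0.16  0.55 -1.  ] 0.020294947862568784 [-3.1414e+00  1.3000e-03  2.8880e-01]
[-0.0003  0.0006  0.003 ]
```

Emit:
creep_tool([
  [[0, 0, 0.001, 0, 0, 0], [0, 0, 0.002, 0, 0, 0], [0, 0, 0.002, 0, 0, 0], [0, 0, 0.002, 0, 0, 0]],
])

```text
time: 8.18
position: [0.6632, 0.0432, 0.1043]
orientation: [3.142, -0.0, 0.289]
force: [-0.3, -0.2, -1.2]
gripper_width: 0.0206
gripper_force: 39.4
```

Emit:
creep_tool([
  [[0, 0, 0, 0, 0, 0], [0, 0, 0, 0, 0, 0], [0, 0, 0, 0, 0, 0], [0, 0, 0, 0, 0, 0], [0, 0, 0, 0, 0, 0], [0, 0, 0, 0, 0, 0]],
], finger_gap=0.045)

```text
time: 8.68
position: [0.6632, 0.0432, 0.1044]
orientation: [3.142, -0.0, 0.289]
force: [1.0, 0.4, -0.9]
gripper_width: 0.0452
gripper_force: 0.0
```

Emit:
creep_tool([
  [[0, 0, -0.01, 0, 0, 0], [0, 0, -0.03, 0, 0, 0], [0, 0, -0.06, 0, 0, 0], [0, 0, -0.085, 0, 0, 0], [0, 0, -0.09, 0, 0, 0]],
])

```text
time: 9.1
position: [0.6659, 0.0438, 0.2003]
orientation: [3.14, -0.008, 0.289]
force: [1.4, 0.1, 0.6]
gripper_width: 0.0448
gripper_force: 0.0
```

```bash
python3 to.py .585,.13,.195
python3 - <<'E'
from h import *
im,_=optics.get_image("side");cv2.imwrite("pics/g3.png",cv2.resize(im[130:270,200:360],None,fx=4,fy=4,interpolation=cv2.INTER_CUBIC)[:,:,::-1])
print([(np.round(r["centre"],1).tolist(),round(r["conf"],2)) for r in landmark_of("side","pin")], proj("side",[.6625,.0425,.034]),proj("side",[.6625,.0425,.129]))
A=np.array([.557,.0545])
n=at_z("top",[210+295/2.9,130+(528-320)/2.9],.034)[:2]-A;print("notch top",np.hypot(*n),np.degrees(np.arctan2(n[1],n[0])))
print(manip.read_state()["joint_positions"])
E
```

```text
9.1 [0.6659 0.0438 0.2003] [1.37 0.1  0.56] 0.044804537929858945 [ 3.14   -0.0084  0.2887]
[-0.053  -0.1057  0.0047]
[([268.1, 382.1], 0.87), ([350.5, 354.6], 0.69), ([328.2, 330.5], 0.5), ([310.1, 197.5], 0.48)] [309.75425915 199.87565572] [312.07091314 170.52427745]
notch top 0.10762784407502467 -88.60727657143349
[ 0.07554116  0.54562756 -0.2710943   1.58116117  0.16307406  1.03277715
 -1.52330183]
```

View pics/g3.png

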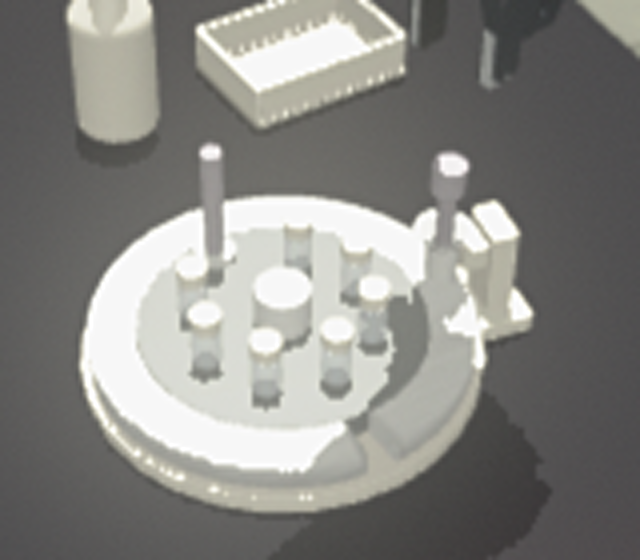

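The pin stands in the guide and rides on the ring. Its head top is at side (313,170.7), and (312,170.5) is predicted for z = 129 mm. The notch is at about -88.6°, the guide at about -6° and the post at about 99°. Next I close the fingers and go to the +x side of the post.

Emit:
creep_tool([
  [[-0.015, -0.03, 0, 0, 0, 0.03], [-0.03, -0.06, 0, 0, 0, 0.07], [-0.045, -0.09, 0, 0, 0, 0.11], [-0.06, -0.113, 0, 0, 0, 0.137], [-0.06, -0.113, 0, 0, 0, 0.137], [-0.06, -0.113, 0, 0, 0, 0.137], [-0.06, -0.113, 0, 0, 0, 0.137]],
], finger_gap=0, grip_force=20)

```text
time: 9.78
position: [0.5735, 0.1336, 0.1935]
orientation: [3.141, 0.001, 0.152]
force: [0.3, 1.4, 0.8]
gripper_width: 0.0001
gripper_force: 0.0
```

```bash
python3 to.py .575,.134,.09
python3 - <<'E'
from h import *
A=np.array([.557,.0545])
n=at_z("side",[291,241],.034)[:2]-A;print("notch side",np.hypot(*n),np.degrees(np.arctan2(n[1],n[0])))
o=at_z("side",[200+210/4,130+152/4],.119);print("post",o, at_z("top",[210+72/2.9,130+207/2.9],.119))
E
```

```text
9.78 [0.5735 0.1336 0.1935] [0.29 1.37 0.78] 0.0001397173187976325 [3.1408e+00 1.1000e-03 1.5150e-01]
[ 0.0016 -0.0002  0.1035]
notch side 0.11453748015863491 -92.01517352016704
post [0.54438288 0.12644971 0.119     ] [0.5457921  0.12912548 0.119     ]
```

Emit:
creep_tool([
  [[0.003, 0, 0.03, 0, 0, 0], [0.003, 0, 0.06, 0, 0, 0], [0.003, 0, 0.085, 0, 0, 0], [0.003, 0, 0.098, 0, 0, 0], [0.003, 0, 0.1035, 0, 0, 0], [0.003, 0, 0.1035, 0, 0, 0], [0.003, 0, 0.1035, 0, 0, 0]],
])

```text
time: 10.37
position: [0.5774, 0.1347, 0.0914]
orientation: [-3.142, -0.001, 0.151]
force: [0.0, 0.1, 0.6]
gripper_width: -0.0
gripper_force: 0.0
```

```bash
python3 to.py .575,.134,.09
python3 - <<'E'
from h import *
im,_=optics.get_image("side");cv2.imwrite("pics/g4.png",cv2.resize(im[130:270,200:360],None,fx=4,fy=4,interpolation=cv2.INTER_CUBIC)[:,:,::-1])
E
```

```text
10.37 [0.5774 0.1347 0.0914] [0.02 0.13 0.59] -3.3654753890003947e-07 [-3.1415e+00 -1.2000e-03  1.5110e-01]
[-0.0025  0.0003  0.0014]
```

View pics/g4.png

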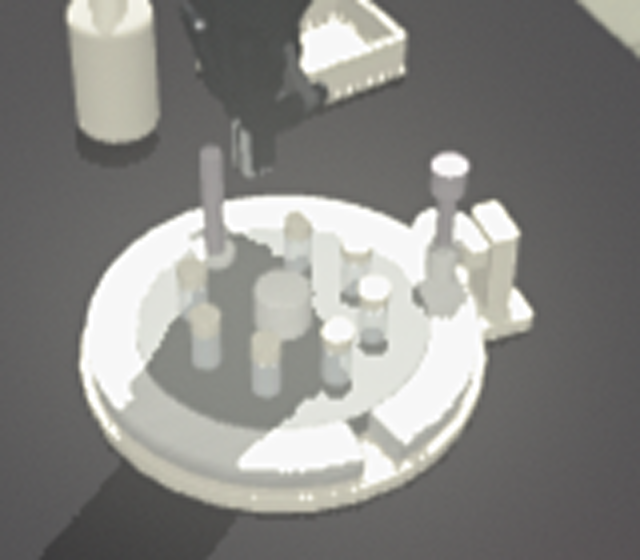

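The closed fingers are beside the post, at crop (245,165) against the post at (212,150). I make contact gently.

Emit:
creep_tool([
  [[-0.003, 0, 0, 0, 0, 0], [-0.006, 0, 0, 0, 0, 0], [-0.009, 0, 0, 0, 0, 0], [-0.012, 0, 0, 0, 0, 0], [-0.014, 0, 0, 0, 0, 0], [-0.015, 0, 0, 0, 0, 0], [-0.015, 0, 0, 0, 0, 0]],
])

```text
time: 11.0
position: [0.5622, 0.1329, 0.0913]
orientation: [-3.141, -0.002, 0.152]
force: [1.0, -0.3, 1.2]
gripper_width: 0.0
gripper_force: 0.8
```

Emit:
creep_tool([
  [[-0.0031, -0.0006, 0, 0, 0, -0.04], [-0.0062, -0.0011, 0, 0, 0, -0.08], [-0.0093, -0.0015, 0, 0, 0, -0.12], [-0.0125, -0.0017, 0, 0, 0, -0.16], [-0.0156, -0.0018, 0, 0, 0, -0.20], [-0.0188, -0.0018, 0, 0, 0, -0.24], [-0.0219, -0.0017, 0, 0, 0, -0.28], [-0.0251, -0.0014, 0, 0, 0, -0.32], [-0.0282, -0.0010, 0, 0, 0, -0.36], [-0.0313, -0.0005, 0, 0, 0, -0.40]],
])

```text
time: 11.83
position: [0.5318, 0.1288, 0.0913]
orientation: [3.141, -0.003, 0.554]
force: [3.5, 0.5, 1.5]
gripper_width: -0.0
gripper_force: 1.7
```

```bash
cat > chk.py <<'E'
from h import *
s=manip.read_state();A=np.array([.557,.0545]);v=s["position"][:2]-A;y=s["orientation"][2]
R=np.array([[np.cos(y),np.sin(y)],[np.sin(y),-np.cos(y)]])
print("t",round(s["time"],2),"r",np.hypot(*v).round(4),"ang",np.degrees(np.arctan2(v[1],v[0])).round(1),"c",(R.T@-v).round(4),"F",s["force"].round(1))
import sys
if len(sys.argv)>1:
    l=landmark_of("side","post") if optics.get_image("side") else 0
    for r in l[:2]:
        p=at_z("side",r["centre"],.119)[:2];q=p-A;print("post",p.round(4),np.hypot(*q).round(4),np.degrees(np.arctan2(q[1],q[0])).round(1),r["conf"])
E
python3 chk.py 1
```

```text
t 11.83 r 0.0785 ang 108.7 c [-0.0176  0.0764] F [3.5 0.5 1.5]
post [0.5088 0.1046] 0.0695 133.9 0.68
```

Emit:
creep_tool([
  [[-0.0031, -0.0006, 0, 0, 0, -0.04], [-0.0062, -0.0011, 0, 0, 0, -0.08], [-0.0093, -0.0015, 0, 0, 0, -0.12], [-0.0125, -0.0017, 0, 0, 0, -0.16], [-0.0156, -0.0018, 0, 0, 0, -0.20], [-0.0188, -0.0018, 0, 0, 0, -0.24], [-0.0219, -0.0017, 0, 0, 0, -0.28], [-0.0251, -0.0014, 0, 0, 0, -0.32], [-0.0282, -0.0010, 0, 0, 0, -0.36], [-0.0313, -0.0005, 0, 0, 0, -0.40]],
])

```text
time: 12.77
position: [0.5048, 0.1129, 0.0911]
orientation: [3.14, -0.002, 0.953]
force: [4.4, 2.2, -0.3]
gripper_width: 0.0001
gripper_force: 1.7
```

```bash
python3 chk.py
python3 - <<'E'
from h import *
W=[]
for c,(x,y) in(("side",(210,140)),("top",(215,140))):
    im,_=optics.get_image(c);W.append(cv2.resize(im[y:y+125,x:x+130],None,fx=3,fy=3,interpolation=cv2.INTER_CUBIC))
cv2.imwrite("pics/g5.png",np.hstack(W)[:,:,::-1])
E
```

```text
t 12.77 r 0.0784 ang 131.8 c [-0.0174  0.0764] F [ 4.4  2.2 -0.3]
```

View pics/g5.png

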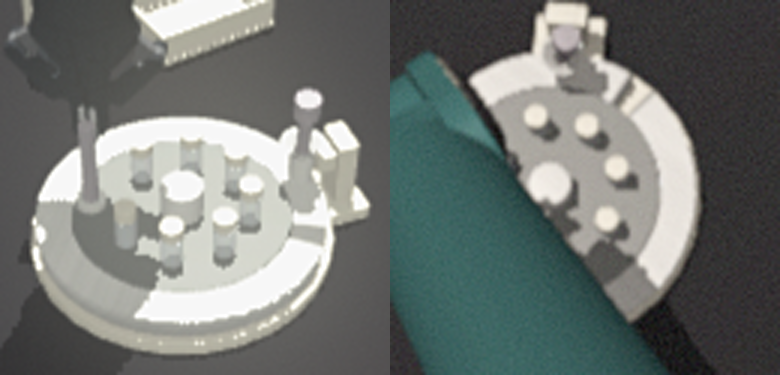

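The notch is now at top (296,171), well on its way to the guide. The pin still rides on the ring (head at crop (308,97) in the side view).

```bash
python3 - <<'E'
from h import *
A=np.array([.557,.0545]);n=at_z("top",[296.3,171],.034)[:2]-A;print(np.hypot(*n),np.degrees(np.arctan2(n[1],n[0])))
n=at_z("side",[210+309/3,140+236/3],.034)[:2]-A;print(np.hypot(*n),np.degrees(np.arctan2(n[1],n[0])))
E
```

```text
0.10864528781010632 -40.09948806649784
0.10799589408772037 -43.33326403223005
```

Emit:
creep_tool([
  [[-0.0031, -0.0006, 0, 0, 0, -0.04], [-0.0062, -0.0011, 0, 0, 0, -0.08], [-0.0093, -0.0015, 0, 0, 0, -0.12], [-0.0125, -0.0017, 0, 0, 0, -0.16], [-0.0156, -0.0018, 0, 0, 0, -0.20], [-0.0188, -0.0018, 0, 0, 0, -0.24], [-0.0219, -0.0017, 0, 0, 0, -0.28], [-0.0251, -0.0014, 0, 0, 0, -0.32], [-0.0282, -0.0010, 0, 0, 0, -0.36], [-0.0313, -0.0005, 0, 0, 0, -0.40]],
])

```text
time: 13.7
position: [0.4858, 0.0881, 0.091]
orientation: [3.14, -0.002, 1.352]
force: [2.9, 2.9, -0.0]
gripper_width: -0.0001
gripper_force: 1.7
```

```bash
python3 chk.py
```

```text
t 13.7 r 0.0787 ang 154.7 c [-0.0174  0.0768] F [ 2.9  2.9 -0. ]
```

Emit:
creep_tool([
  [[-0.0019, -0.0004, 0, 0, 0, -0.025], [-0.0039, -0.0008, 0, 0, 0, -0.05], [-0.0058, -0.0011, 0, 0, 0, -0.075], [-0.0078, -0.0013, 0, 0, 0, -0.1]],
])

```text
time: 14.03
position: [0.4823, 0.0803, 0.0909]
orientation: [3.141, -0.001, 1.454]
force: [1.6, 3.0, 1.5]
gripper_width: 0.0005
gripper_force: 1.7
```

```bash
python3 chk.py
```

```text
t 14.03 r 0.079 ang 161.0 c [-0.0169  0.0772] F [1.6 3.  1.5]
```

Emit:
creep_tool([
  [[-0.0019, -0.0004, 0, 0, 0, -0.025], [-0.0039, -0.0008, 0, 0, 0, -0.05]],
])

```text
time: 14.2
position: [0.4805, 0.0759, 0.0907]
orientation: [-3.141, 0.0, 1.504]
force: [0.6, 2.2, 1.4]
gripper_width: 0.0003
gripper_force: 1.2
```

```bash
python3 chk.py
```

```text
t 14.2 r 0.0795 ang 164.4 c [-0.0162  0.0778] F [0.6 2.2 1.4]
```

Emit:
creep_tool([
  [[-0.0019, -0.0004, 0, 0, 0, -0.025]],
])

```text
time: 14.28
position: [0.4798, 0.0738, 0.0906]
orientation: [-3.141, 0.001, 1.529]
force: [0.4, 1.6, 0.0]
gripper_width: 0.0004
gripper_force: 0.6
```

```bash
python3 chk.py
```

```text
t 14.28 r 0.0796 ang 165.9 c [-0.0161  0.0779] F [0.4 1.6 0. ]
```

Emit:
creep_tool([
  [[-0.0019, -0.0004, 0, 0, 0, -0.025]],
])

```text
time: 14.37
position: [0.4793, 0.0718, 0.0905]
orientation: [-3.14, 0.001, 1.554]
force: [0.8, 1.1, 0.8]
gripper_width: 0.0001
gripper_force: 1.0
```

```bash
python3 chk.py
```

```text
t 14.37 r 0.0797 ang 167.4 c [-0.016  0.078] F [0.8 1.1 0.8]
```

```bash
python3 - <<'E'
from h import *
im,_=optics.get_image("side")
for r in landmark_of("side","pin"): print(np.round(r["centre"],1),round(r["conf"],2))
for r in search_frame("side","pin"): print(np.round(r["centre"],1),round(r["conf"],2))
X,uv=cloud("side");k=(np.hypot(X[:,0]-.6625,X[:,1]-.0425)<.02);print(X[k][:,2].max())
E
```

```text
[328.7 327.7] 0.83
[267.5 385.4] 0.76
[355.8 328. ] 0.81
[269.5 356.2] 0.59
[329.2 309.4] 0.59
[309.7 180. ] 0.45
0.11026210740945724
```

Depth shows the pin head top at 110 mm, down from 129 mm, so the pin has dropped home. The push force stayed low. I back off, raise the tool and check.

Emit:
creep_tool([
  [[0.005, 0, 0, 0, 0, 0], [0.012, 0, 0, 0, 0, 0], [0.02, 0, 0, 0, 0, 0], [0.02, 0, -0.02, 0, 0, 0], [0.02, 0, -0.05, 0, 0, 0], [0.02, 0, -0.08, 0, 0, 0], [0.02, 0, -0.11, 0, 0, 0], [0.02, 0, -0.13, 0, 0, 0], [0.02, 0, -0.13, 0, 0, 0]],
])

```text
time: 15.32
position: [0.4826, 0.0943, 0.225]
orientation: [3.134, -0.001, 1.553]
force: [1.6, 1.0, -0.6]
gripper_width: 0.0002
gripper_force: 0.0
```

```bash
python3 - <<'E'
from h import *
im,_=optics.get_image("side");cv2.imwrite("pics/g6.png",cv2.resize(im[120:270,160:360],None,fx=4,fy=4,interpolation=cv2.INTER_CUBIC)[:,:,::-1])
for c in("side","top"):
    X,uv=cloud(c);k=(np.hypot(X[:,0]-.6625,X[:,1]-.0425)<.015);print(np.sort(X[k][:,2])[-8:].round(3))
print(proj("side",[.6625,.0425,.109]))
E
```

```text
[0.109 0.109 0.109 0.11  0.11  0.11  0.11  0.11 ]
[0.112 0.112 0.112 0.112 0.112 0.112 0.113 0.114]
[311.55861036 177.00143374]
```

View pics/g6.png

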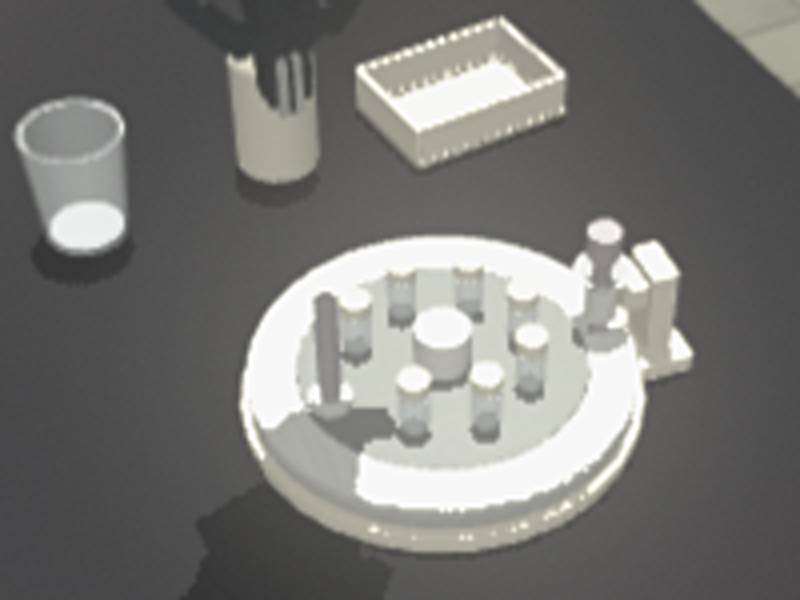

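The pin is home: its head top is at side (311,178), and z = 109 mm predicts (311.6,177). The bottle, beaker and tray have not been touched and the robot is clear. I hand in.

```bash
python3 -c "
from plant import close_job
print(close_job())"
```

```text
the job is handed in; nothing more can be done
None
```

The index pin dropped home through the notch (head top measured at about 110 mm, 109 mm expected), and push-force readings stayed at about 5 N or less; I did not push against the pin to test the lock. The robot stood clear and the job was handed in at about 15.5 s.

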